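# Pull the failed cell from the test rack

### The job

The red battery cell in the grey test rack has failed its test. Take it straight up out of the rack, with the fingers going down into the wide gaps on either side of it and without pushing against the rack or the other cells, and stand it upright on the floor of the yellow tub. Leave the loose green cell standing where it is.

Things in the scene. Friction and masses are not known exactly. Their poses are not given: they have to be found in the camera images.
- cell_red: Failed cell: loose upright cylinder, red wrap, 21 mm diameter, 70 mm long, about 70 g. Origin: centre of its underside, z up along it. It stands loosely in a square pocket of the rack (25 mm wide, 18 mm deep), underside 10 mm and top 80 mm above the table. Its two close neighbours are 34 mm away centre to centre along the rack's x; the wide gaps lie along the rack's y.
- cell_green: The other loose cell, same size and shape but with a green wrap and no cap, in the rack's other pocket, 62 mm from the red cell. It stays there.
- rack: Grey rack fixed to the table, block 120 (x) by 232 (y) by 28 mm high; origin: centre of underside. 3 by 4 cells, 34 mm apart along x, 62 along y. Pockets of the loose cells: x 0, y -31 and +31 mm. The ten others, blue or green, are locked, with black caps 25 mm wide, 84 mm high. Fingers fit beside a loose cell only along y, opened partly (about 45 mm): free gaps 11 mm along x, 39 to 41 mm along y.
- tub_yellow: Round yellow tub fixed to the table, right (-y) of the rack: 56 mm outside diameter, about 50 mm inside, 20 mm high, floor 3 mm above the table. Origin: centre of its underside. An equal blue tub nearby is not wanted. A bin 140 mm high stands at the table's right edge; other things lie on the far side.
Mind the look-alikes: they are no part of the job. Of the things shaped like the cell_green, the green one is meant.

How it is judged:
By the outcome, as a careful person would: the job done as asked, in the order asked, and still so for the second after the job is handed in, with the robot touching nothing.
It also fails if it takes over 40 s, if anything falls off the work surface, if the arm or the gripper's body presses on something with over 40 N, if the wrist force passes 120 N, or if a joint passes its speed limit or range.

### The arm

A 6-joint arm with a two-finger parallel gripper is mounted at the origin on the work surface. World frame = base frame: x ahead of the robot, y to its left, z up, the work surface at z = 0. Lengths are in mm, angles in rad, forces in N, time in s.
With the tool pointing down it reaches from about 425 to 950 mm from the base axis. Payload 3.5 kg.
Tool frame: the origin (TCP) lies midway between the tips of the shut fingers; the grasp point (between the pads) lies 19 mm behind it; z points along the fingers, y is the line along which they close (so a half turn about z gives the same grasp; the last joint's range is limited). The gripper opens to 85 mm and grips with 20 to 120 N. Pads are 22 mm wide; open, the fingers measure 114 mm over their backs; the gripper's body (76 mm by 85 mm) begins 54 mm behind the grasp point. The pads swing forward as they close: fully open they stand 13 mm farther back than shut.
Start: joints at [1.122, 0.286, 1.577, -0, 1.279, -0.15], TCP at [198.665, 645.088, 231.325] pointing down, gripper open.
Joint ranges: [-2.77, 2.77], [-0.9, 2.22], [0.21, 2.48], [-1.53, 4.67], [0.24, 2.81], [-2.84, 2.84]. Speed limits (rad/s): [2.79, 2.79, 3.14, 3.14, 3.14, 3.14].

### API

Orientations are given as a unit quaternion [x, y, z, w].
In Python, from station import ctrl, imaging, trace, tip_of gives the robot as it stands.
- The arm moves only by the shell command python3 -m jog 'ROWS'. ROWS is JSON, a list that holds one entry, the list of rows, each a list of 5 numbers: the shift along the tool's x, y, z in m, then the turn about the tool's z in degrees, then the closure, from -1 (fully open) to 1 (shut). A call has 1 to 20 rows; each row shifts and turns the commanded pose from where the row before left it, along the tool's axes as they then stand; what a row does not reach is not made up. A row lasts 1/10 s, in which the tool goes at most 50 mm and 8.59 degrees, less where a joint would pass 70% of its speed; a pose out of reach is approached as far as the arm can. A call with a gripper value outside its range is refused whole. The fingers move at their own pace and stop on an object; the grip force is fixed at half the most. Time passes only in rows, so rows that do not move let the fingers close. It gives the time, the measured TCP pose, the force, the opening and the grip force at its end, in the units of the state.
- ctrl.get_obs(): the state, without advancing time (a new reading comes with each control period).
- imaging.read_camera(name): name is "side" or "top"; returns the picture (420x560x3 uint8, blue, green, red); there is no depth.
- imaging.camera_model(name): a dict with "intrinsics" (3x3 intrinsics, pixels), "rvec" (rotation vector, rad) and "tvec" (3), from world to camera coordinates, as OpenCV has them. Camera axes: x right, y down, z forward; pixel columns grow to the right and rows downward; lengths in mm; the calibration is good to about 2 mm. A picture is of the moment at which its call begins. camera_model takes no time and is no camera call.
- ctrl.sign_off(): hands the job in; it is judged then, once.
Trained networks look in the newest picture that a camera, given by its name, has taken for a name from the list of things; names that differ only in an ending like _2 or _b are one class to them, and where a whole thing is asked for, a point or a joint stands for the part that bears it (a point fixed in the world has none). Each returns a list of dicts, best first, with "score" (0 to 1); they miss things now and then, are a little off and sometimes report something else, mostly with a low value. They report only what shows in the picture. A call takes as long as a camera call. They do not tell look-alikes from the thing itself.
- trace(camera, query): "region" (420x560 bool, what is visible of it).
- tip_of(camera, query): "position" ([x, y, z] in mm, in world coordinates, good to about 4 mm: a listed point, or the origin of a listed thing).
The state is a dict: "time": time; "joint_positions": joint angles; "joint_vel": joint speeds; "effort": joint torques, N m; "tcp_pos": TCP position; "tool_rot": TCP orientation; "contact_force": force on the tool from outside, world axes, zero at the start; "ft_torque": the same for the moment, N m; "width": finger opening in mm; "grip_force": force on a finger pad.
Only numpy, scipy, OpenCV 4.12 (cv2) and the standard library are available. Lean on these libraries where they do the work, as an engineer would, in place of code of your own. Each camera call takes 0.05 s, during which the arm holds its last target. There are 200 camera calls.

## Working session

There is one attempt and no reset: what is moved stays moved. The work goes in short steps, Python scripts to look and compute and a shell command to move; the robot and the scene stay as the last step left them, time stands still between calls to the robot, and variables do not carry over. Pictures are saved under pics/ and viewed, at most 10 in all, crops included, and the job is handed in when it is done.

```bash
mkdir -p pics
python3 - <<'E'
from station import ctrl, imaging, trace, tip_of
import cv2,numpy as np
o=ctrl.get_obs(); print(o['time'],o['tcp_pos'],o['tool_rot'],o['width'])
for c in ['top','side']:
    im=imaging.read_camera(c); cv2.imwrite(f'pics/{c}0.png',im)
    m=imaging.camera_model(c); R=cv2.Rodrigues(np.array(m['rvec']))[0]; print(c,(-R.T@np.array(m['tvec']).ravel()).round(),np.array(m['intrinsics'])[0,0])
    for q in ['cell_red','cell_green','rack','tub_yellow']:
        for d in tip_of(c,q): 
            p=cv2.projectPoints(np.array([d['position']],float),np.array(m['rvec'],float),np.array(m['tvec'],float),np.array(m['intrinsics'],float),None)[0].ravel()
            print(q,np.round(d['position'],1),round(d['score'],2),p.round())
E
```

```text
0.0 [198.38210981 644.51299264 229.92273838] [ 1.48840621e-01  9.88860490e-01 -1.13232537e-03 -3.43253685e-04] 85.36515302962546
top [373. -87. 949.] 386.6060313211934
cell_red [516.5  92.8  11.1] 0.53 [212. 224.]
cell_green [628.2   2.6   3. ] 0.62 [250. 180.]
cell_green [505.4  29.9   5.2] 0.54 [238. 228.]
rack [ 5.107e+02  5.940e+01 -2.000e-01] 0.8 [226. 227.]
tub_yellow [ 509.5 -243.2   -1.2] 0.63 [348. 227.]
side [235. 463. 405.] 397.33813746879497
cell_red [516.2  89.1   8.3] 0.6 [249. 281.]
cell_green [508.5  32.6  11.9] 0.83 [273. 261.]
cell_green [ 6.297e+02  9.000e-01 -2.000e-01] 0.64 [225. 237.]
rack [509.6  60.4   5.1] 0.84 [263. 274.]
tub_yellow [ 5.088e+02 -2.412e+02  1.000e-01] 0.83 [339. 196.]
```

View pics/top0.png

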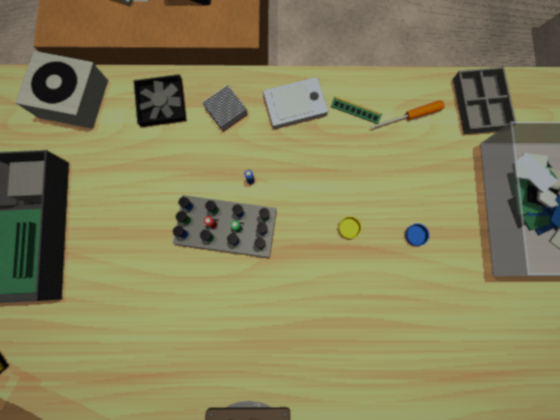

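View pics/side0.png

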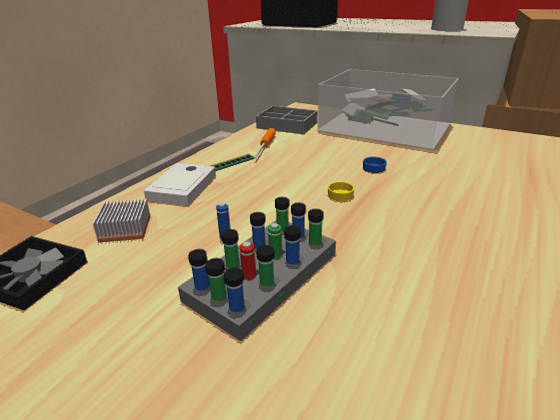

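Top view: the red cell's top is at (210,222), the uncapped loose green cell at (236,226), the yellow tub at (349,228), and the unwanted blue tub at (417,235). A spare blue cell outside the rack, at (250,177), is a look-alike. The red candidate is unique. Next I'll fit the rack pose from the caps.

```bash
cat > h.py <<'E'
from station import ctrl, imaging, trace, tip_of
import cv2,numpy as np
from scipy.optimize import least_squares
def proj(c,P):
    m=imaging.camera_model(c); f=lambda k:np.array(m[k],float)
    return cv2.projectPoints(np.array(P,float).reshape(-1,1,3),f('rvec'),f('tvec'),f('intrinsics'),None)[0].reshape(-1,2)
def ray(c,uv,z):
    m=imaging.camera_model(c); R=cv2.Rodrigues(np.array(m['rvec'],float))[0];t=np.array(m['tvec'],float).ravel()
    C=-R.T@t; d=R.T@np.linalg.inv(np.array(m['intrinsics']))@[uv[0],uv[1],1]
    return C+d*(z-C[2])/d[2]
E
python3 - <<'E'
from h import *
im=imaging.read_camera('top'); hsv=cv2.cvtColor(im,cv2.COLOR_BGR2HSV).astype(int)
# caps: dark blobs; fit rack outline (z=28 top) + caps through dark mask score
g=im.max(2); 
dark=((g<40)).astype(np.uint8); dark[:190]=0;dark[262:]=0;dark[:,:165]=0;dark[:,285:]=0
n,l,s,ce=cv2.connectedComponentsWithStats(dark)
for i in range(1,n):
    if s[i,4]>15: print('dark',ce[i].round(1),s[i])
H,S,V=hsv[...,0],hsv[...,1],hsv[...,2]
red=(((H<8)|(H>172))&(S>120)&(V>60)); red[:200]=0;red[240:]=0;red[:,:190]=0;red[:,230:]=0
yel=((H>22)&(H<35)&(S>190)); yel[:205]=0;yel[250:]=0;yel[:,:330]=0;yel[:,370:]=0
for nme,m in (('red',red),('yel',yel)):
    y,x=np.nonzero(m); print(nme,len(x),x.mean(),y.mean(),x.min(),x.max(),y.min(),y.max())
d=trace('top','tub_yellow')[0]['region']; y,x=np.nonzero(d); print('tub',x.mean(),y.mean(),len(x),ray('top',(x.mean(),y.mean()),14))
d=trace('top','rack')[0]['region']; print('rack',cv2.minAreaRect(np.argwhere(d)[:,::-1].astype(np.float32)))
s=imaging.read_camera('side'); 
a=cv2.resize(im[190:265,165:285],None,fx=5,fy=5,interpolation=2); b=cv2.resize(s[185:335,170:350],None,fx=3.33,fy=3.33,interpolation=2)[:,:]
cv2.imwrite('pics/top_crop.png',a); cv2.imwrite('pics/side_crop.png',b)
d=trace('side','tub_yellow')[0]['region']; y,x=np.nonzero(d); print('tubside',x.mean(),y.mean(),ray('side',(x.mean(),y.mean()),12))
E
```

```text
dark [184.6 202.8] [180 198  11  10  80]
dark [211.3 206.9] [206 202  11  11  82]
dark [239.1 213.4] [236 211   7   5  18]
dark [182.2 217.2] [177 212  12  11  92]
dark [179.  231.7] [174 227  11  10  86]
dark [206.  235.9] [201 231  11  10  80]
red 63 209.68253968253967 221.52380952380952 204 216 216 227
yel 167 349.92215568862275 227.34730538922156 339 359 217 238
tub 349.83291139240504 227.05569620253164 395 [ 507.0983789  -244.18370959   14.        ]
rack ((223.86888122558594, 225.470458984375), (99.3656005859375, 50.85786819458008), 8.29714584350586)
tubside 340.430155210643 190.88248337028824 [ 506.68773433 -240.84554938   12.        ]
```

View pics/top_crop.png

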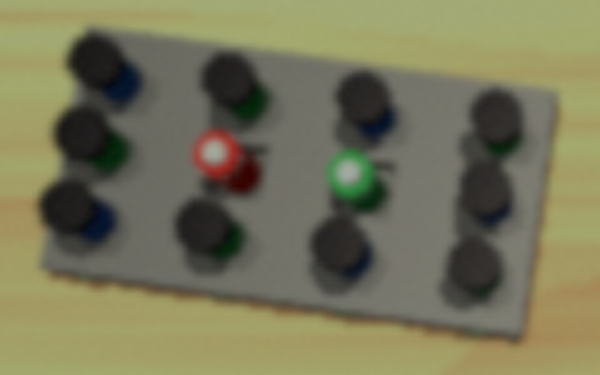

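View pics/side_crop.png

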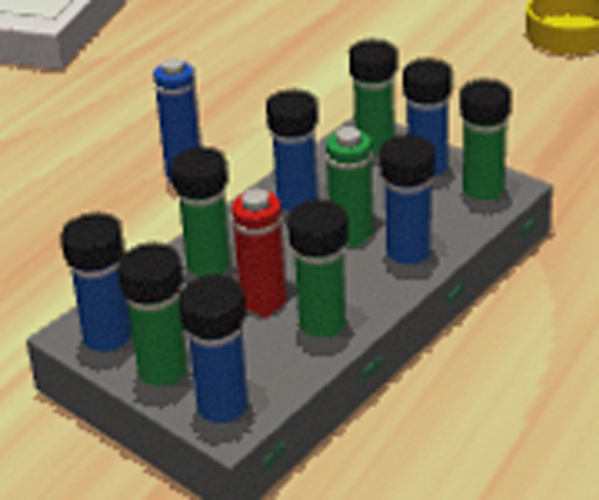

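Both crops agree: the red cell is at top-crop (214,153) and side-crop (258,250), inside the rack with a nub on top and capped neighbours close along rack x. The loose green cell is at (350,172) / (350,190). Now the pose fit.

Run:
```python
from h import *
f=[(97,60),(228,80),(363,96),(497,115)];mid=[(80,133),(214,153),(350,172),(484,190)];nr=[(67,206),(205,225),(340,242),(474,263)]
px=np.array(f+mid+nr,float); px=(px+.5)/5-.5+[165,190]
ys=[93,31,-31,-93]
L=np.array([(x,y,80 if (x==0 and abs(y)==31) else 82) for x in (34,0,-34) for y in ys],float)
def W(p,L=L):
    c,s=np.cos(p[2]),np.sin(p[2]); return np.c_[p[0]+c*L[:,0]-s*L[:,1],p[1]+s*L[:,0]+c*L[:,1],L[:,2]]
# side: cap centres z~77 (order as L), nub tops z 80
sp=np.array([(200,172),(292,112),(373,60)],float)
r=least_squares(lambda p:(proj('top',W(p))-px).ravel(),[510,60,-.1]); p=r.x
print('rack',p[:2],np.degrees(p[2]),'rms',np.sqrt((r.fun**2).mean()))
red=W(p,np.array([[0,31,80.]]))[0]; print('red',red, 'red only top',ray('top',px[5],80))
nub=(np.array([257,195])+.5)/3.33-.5+[170,185]
print('red side',ray('side',nub,80), 'green side',ray('side',(np.array([349,132])+.5)/3.33-.5+[170,185],80),'green fit',W(p,np.array([[0,-31,80.]])))
# rotations
o=ctrl.get_obs(); from scipy.spatial.transform import Rotation as Rn
R=Rn.from_quat(o['tool_rot']).as_matrix(); print(R.round(4))
yd=np.array([-np.sin(p[2]),np.cos(p[2])]); ty=R[:2,1]
a=np.degrees(np.arctan2(ty[1],ty[0])-np.arctan2(yd[1],yd[0])); print('tool y minus rack y (deg, world ccw)',a)
print('shift',R.T@(red-o['tcp_pos']))
for c in ('top','side'):
    pass
```

```text
rack [509.71277579  58.68384418] -7.970524005058623 rms 0.27881670751463633
red [514.01134851  89.38436979  80.        ] red only top [513.60599212  90.39038001  80.        ]
red side [514.46664287  90.49314718  80.        ] green side [505.58062388  29.08281727  80.        ] green fit [[505.41420307  27.98331857  80.        ]]
[[-0.9557  0.2943 -0.    ]
 [ 0.2943  0.9557  0.    ]
 [ 0.      0.     -1.    ]]
tool y minus rack y (deg, world ccw) -9.147860435742292
shift [-464.95631712 -438.26182782  151.33122188]
```

```bash
python3 -m jog '[[[-0.015,-0.014,0,0,-0.06],[-0.03,-0.028,0,0,-0.06],[-0.03,-0.028,0,0,-0.06],[-0.03,-0.028,0,0,-0.06],[-0.03,-0.028,0,0,-0.06],[-0.03,-0.028,0,0,-0.06],[-0.03,-0.028,0,0,-0.06],[-0.03,-0.028,0,0,-0.06],[-0.03,-0.028,0,0,-0.06],[-0.03,-0.028,0,0,-0.06],[-0.03,-0.028,0,0,-0.06],[-0.03,-0.028,0,0,-0.06],[-0.03,-0.028,0,0,-0.06],[-0.03,-0.028,0,0,-0.06],[-0.03,-0.028,0,0,-0.06],[-0.03,-0.028,0,0,-0.06],[0,-0.004,0,-4.6,-0.06],[0,0,0,-4.55,-0.06],[0,0,0,0,-0.06]]]'
cat >> h.py <<'E'
from scipy.spatial.transform import Rotation as Rn
def togo(x,y,z,yaw=-7.97):
    o=ctrl.get_obs(); R=Rn.from_quat(o['tool_rot']).as_matrix()
    a=np.degrees(np.arctan2(R[1,1],R[0,1]))-90-yaw
    print(round(o['time'],2),np.round(o['tcp_pos'],1),'w',round(o['width'],1),'grip',np.round(o['grip_force'],1),'F',np.round(o['contact_force'],1),'shift mm',np.round(R.T@(np.array([x,y,z])-o['tcp_pos']),1),'turn',round((a+90)%180-90,2),'tilt',R[:2,2].round(4))
E
python3 -c "
from h import *
togo(514.2,90,110)"
```

```text
time: 2.65
tcp_pos: [514.3, 89.1, 231.4]
tool_rot: [0.07, 0.998, 0.0, 0.0]
contact_force: [-0.2, 0.4, -0.5]
width: 45.2
grip_force: 0.0
2.65 [514.3  89.1 231.4] w 45.2 grip 0.0 F [-0.2  0.4 -0.5] shift mm [  0.2   0.9 121.4] turn -0.07 tilt [0.0001 0.0001]
```

```bash
python3 -m jog '[[[0,0.001,0.02,0,-0.06],[0,0,0.03,0,-0.06],[0,0,0.03,0,-0.06],[0,0,0.03,0,-0.06],[0,0,0.012,0,-0.06],[0,0,0,0,-0.06]]]'
python3 - <<'E'
from h import *
togo(514.2,90,45)
a=imaging.read_camera('side')[150:330,160:370]; b=imaging.read_camera('top')[170:270,150:290]
A=cv2.resize(a,(560,480),interpolation=2); cv2.imwrite('pics/s2.png',A)
E
```

```text
time: 3.25
tcp_pos: [512.8, 90.9, 107.5]
tool_rot: [0.07, 0.998, -0.0, -0.002]
contact_force: [0.1, -0.1, 0.3]
width: 45.2
grip_force: 0.0
3.25 [512.8  90.9 107.5] w 45.2 grip 0.0 F [ 0.1 -0.1  0.3] shift mm [-1.8 -0.6 62.5] turn -0.02 tilt [-0.0043  0.    ]
```

View pics/s2.png

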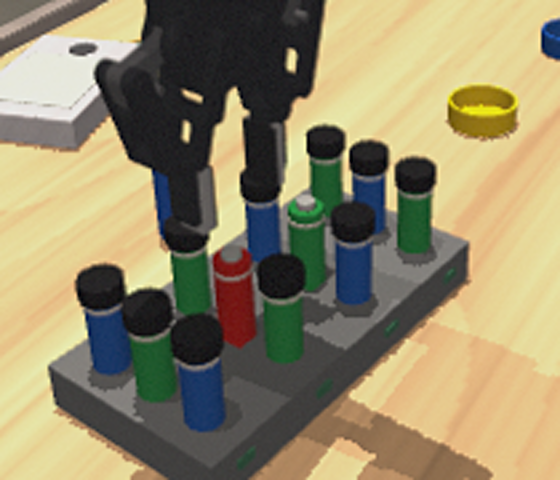

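The side view shows the fingers straddling the red cell along rack y: tips at (205,230) and (270,180), cell top at (233,255). The line is clear, so I'm going down.

```bash
python3 -m jog '[[[-0.001,0,0,0,-0.06],[0,0,0.02,0,-0.06],[0,0,0.01,0,-0.06],[0,0,0,0,-0.06]]]'; python3 -c "
from h import *
togo(514.2,90,45)"
```

```text
time: 3.75
tcp_pos: [514.5, 90.5, 78.5]
tool_rot: [0.07, 0.998, -0.0, -0.001]
contact_force: [-0.7, -0.2, -0.7]
width: 45.3
grip_force: 0.0
3.75 [514.5  90.5  78.5] w 45.3 grip 0.0 F [-0.7 -0.2 -0.7] shift mm [ 0.1 -0.5 33.5] turn -0.01 tilt [-0.0022  0.    ]
```

```bash
python3 -m jog '[[[0,-0.0005,0.015,0,-0.06],[0,0,0.018,0,-0.06],[0,0,0,0,-0.06],[0,0,0,0,0.15],[0,0,0,0,0.3],[0,0,0,0,0.4],[0,0,0,0,0.45],[0,0,0,0,0.5],[0,0,0,0,0.55]]]'; python3 -c "
from h import *
togo(514.2,90,45)"
```

```text
time: 4.65
tcp_pos: [515.6, 90.0, 46.9]
tool_rot: [0.07, 0.998, 0.0, 0.0]
contact_force: [-0.4, 0.4, 1.7]
width: 19.7
grip_force: 34.0
4.65 [515.6  90.   46.9] w 19.7 grip 34.0 F [-0.4  0.4  1.7] shift mm [ 1.4 -0.2  1.9] turn -0.0 tilt [0.001  0.0001]
```

```bash
python3 -m jog '[[[0,0,0,0,0.8],[0,0,0,0,0.8],[0,0,0,0,0.8],[0,0,-0.005,0,0.8],[0,0,-0.008,0,0.8],[0,0,-0.008,0,0.8],[0,0,-0.01,0,0.8]]]'; python3 -c "
from h import *
togo(514.2,90,200)"
```

```text
time: 5.35
tcp_pos: [514.8, 89.9, 77.7]
tool_rot: [0.069, 0.998, -0.0, -0.0]
contact_force: [0.2, -0.2, 0.2]
width: 19.0
grip_force: 58.6
5.35 [514.8  89.9  77.7] w 19.0 grip 58.6 F [ 0.2 -0.2  0.2] shift mm [   0.7   -0.  -122.3] turn 0.0 tilt [-0.0008 -0.0001]
```

```bash
python3 -m jog '[[[0,0,-0.02,0,0.8],[0,0,-0.025,0,0.8],[0,0,-0.025,0,0.8],[0,0,-0.02,0,0.8],[0,0,-0.01,0,0.8],[0,0,0,0,0.8]]]'
python3 - <<'E'
from h import *
togo(507,-242.5,180)
s=imaging.read_camera('side')
cv2.imwrite('pics/s3.png',cv2.resize(s[100:330,160:420],(678,600),interpolation=2))
d=trace('side','cell_red')
for q in d[:2]:
    print(q['score'],cv2.minAreaRect(np.argwhere(q['region'])[:,::-1].astype(np.float32)))
print(tip_of('side','cell_red'))
E
```

```text
time: 5.95
tcp_pos: [516.2, 89.9, 179.4]
tool_rot: [0.069, 0.998, 0.0, 0.002]
contact_force: [0.0, 0.2, -0.7]
width: 19.4
grip_force: 58.6
5.95 [516.2  89.9 179.4] w 19.4 grip 58.6 F [ 0.   0.2 -0.7] shift mm [ -36.9 -330.5   -0.5] turn 0.0 tilt [ 0.0041 -0.0001]
0.9 ((243.0, 181.0), (52.0, 16.0), 90.0)
[]
```

View pics/s3.png

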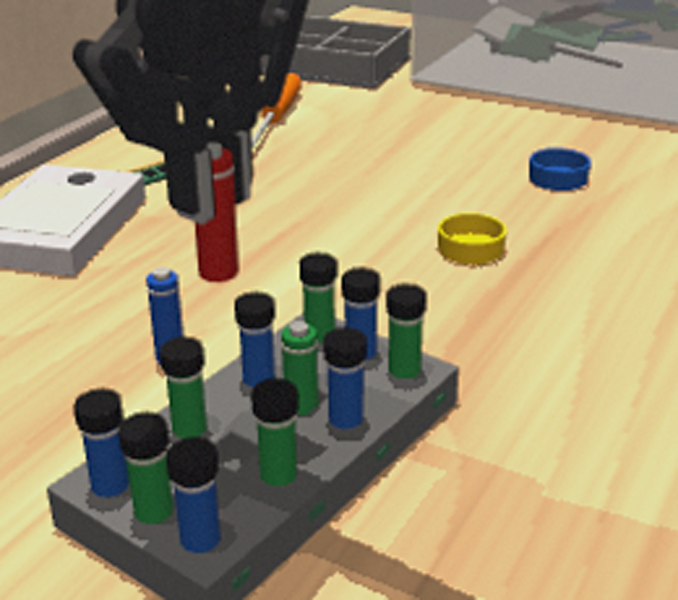

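The red cell hangs upright in the fingers (217,215), the green cell still stands at (299,365), and the rack is undisturbed. Next is the yellow tub at (472,238).

```bash
python3 -m jog '[[[-0.002,-0.015,0,0,0.8],[-0.004,-0.03,0,0,0.8],[-0.004,-0.04,0,0,0.8],[-0.004,-0.04,0,0,0.8],[-0.004,-0.04,0,0,0.8],[-0.004,-0.04,0,0,0.8],[-0.004,-0.04,0,0,0.8],[-0.004,-0.04,0,0,0.8],[-0.004,-0.03,0,0,0.8],[-0.002,-0.015,0,0,0.8],[0,0,0,0,0.8],[0,0,0.02,0,0.8],[0,0,0.03,0,0.8],[0,0,0.03,0,0.8],[0,0,0.01,0,0.8],[0,0,0,0,0.8]]]'
python3 - <<'E'
from h import *
togo(508,-242.5,40)
s=imaging.read_camera('side'); t=imaging.read_camera('top')
cv2.imwrite('pics/s4.png',np.hstack([cv2.resize(s[90:220,280:410],(390,390),interpolation=2),cv2.resize(t[180:270,300:390],(390,390),interpolation=2)]))
print(proj('side',[[508,-242.5,3]]),[(np.round(d['position'],1),d['score']) for d in tip_of('side','cell_red')+tip_of('side','tub_yellow')])
E
```

```text
time: 7.7
tcp_pos: [503.8, -239.8, 85.3]
tool_rot: [0.069, 0.998, 0.001, -0.002]
contact_force: [-0.3, 0.1, -0.9]
width: 19.2
grip_force: 58.7
7.7 [ 503.8 -239.8   85.3] w 19.2 grip 58.7 F [-0.3  0.1 -0.9] shift mm [-4.7 -2.3 45.2] turn 0.07 tilt [-0.0041  0.0032]
[[339.93089633 194.17391193]] [(array([ 501.8, -242.3,   47. ]), 0.45), (array([ 508.5, -240.9,   -2.2]), 0.61)]
```

View pics/s4.png

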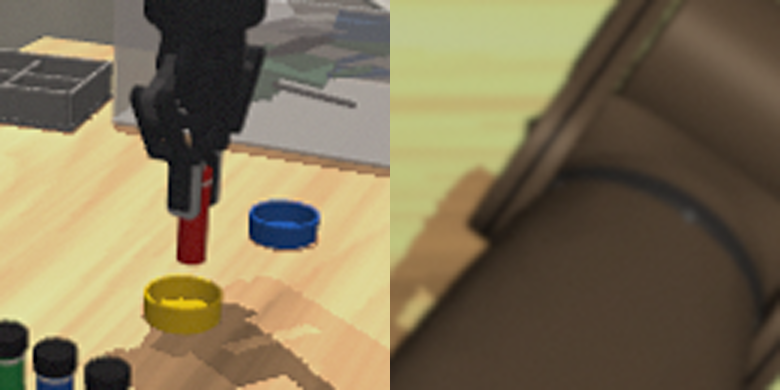

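Side view: the cell's lower end at (192,262) hangs just above the yellow tub (183,305). It needs a few mm of correction, then lowering.

```bash
python3 -m jog '[[[-0.003,-0.002,0,0,0.8],[0,0,0,0,0.8],[0,0,0,0,0.8]]]'
python3 - <<'E'
from h import *
togo(508,-242.5,48)
for k in range(2):
  imaging.read_camera('side'); print([(np.round(d['position'],1),d['score']) for d in tip_of('side','cell_red')+tip_of('side','tub_yellow')])
togo(508,-242.5,48)
E
```

```text
time: 8.2
tcp_pos: [508.1, -244.6, 88.0]
tool_rot: [0.07, 0.998, -0.0, 0.0]
contact_force: [0.4, 0.3, -0.6]
width: 19.5
grip_force: 58.7
8.2 [ 508.1 -244.6   88. ] w 19.5 grip 58.7 F [ 0.4  0.3 -0.6] shift mm [ 0.5  2.1 40. ] turn -0.01 tilt [ 0.0009 -0.0006]
[(array([ 506.3, -246. ,   48.6]), 0.76), (array([507.2,  31.7,   9.9]), 0.29), (array([ 505.3, -241.4,    2. ]), 0.63)]
[(array([ 506.6, -243.3,   49.8]), 0.49), (array([ 509. , -239.6,    2.6]), 0.59)]
8.5 [ 507.7 -244.2   87.3] w 19.4 grip 58.7 F [ 0.1 -0.3 -0.9] shift mm [-0.1  1.7 39.3] turn -0.01 tilt [-0.0001  0.0001]
```

```bash
python3 -m jog '[[[0,0.002,0.015,0,0.8],[0,0,0.015,0,0.8],[0,0,0.01,0,0.8],[0,0,0.002,0,0.8],[0,0,0.001,0,0.8],[0,0,0.001,0,0.8],[0,0,0,0,0.8]]]'; python3 -c "
from h import *
togo(508,-242.5,40)"
```

```text
time: 9.2
tcp_pos: [508.4, -242.5, 43.7]
tool_rot: [0.07, 0.998, -0.0, 0.0]
contact_force: [-0.4, -0.0, -0.9]
width: 19.0
grip_force: 58.7
9.2 [ 508.4 -242.5   43.7] w 19.0 grip 58.7 F [-0.4 -0.  -0.9] shift mm [ 0.4 -0.   3.7] turn -0.0 tilt [ 0.0008 -0.0005]
```

```bash
python3 -m jog '[[[0,0,0.001,0,0.8],[0,0,0.001,0,0.8],[0,0,0,0,0.8]]]'; python3 -m jog '[[[0,0,0.0005,0,0.8],[0,0,0.0005,0,0.8],[0,0,0,0,0.8]]]'
```

```text
time: 9.5
tcp_pos: [508.1, -242.2, 41.4]
tool_rot: [0.069, 0.998, -0.0, 0.0]
contact_force: [0.1, 0.2, -0.7]
width: 19.5
grip_force: 58.7
time: 9.8
tcp_pos: [508.0, -242.2, 40.2]
tool_rot: [0.069, 0.998, 0.0, -0.0]
contact_force: [-0.5, -0.5, -0.4]
width: 19.4
grip_force: 58.7
```

```bash
python3 -m jog '[[[0,0,0.0005,0,0.8],[0,0,0.0005,0,0.8],[0,0,0,0,0.8]]]'
python3 - <<'E'
from h import *
s=imaging.read_camera('side'); cv2.imwrite('pics/s5.png',cv2.resize(s[100:220,290:400],(600,600),interpolation=2))
E
```

```text
time: 10.1
tcp_pos: [508.3, -242.3, 40.0]
tool_rot: [0.069, 0.998, 0.0, 0.0]
contact_force: [-2.4, 1.0, 5.0]
width: 19.3
grip_force: 58.8
```

View pics/s5.png

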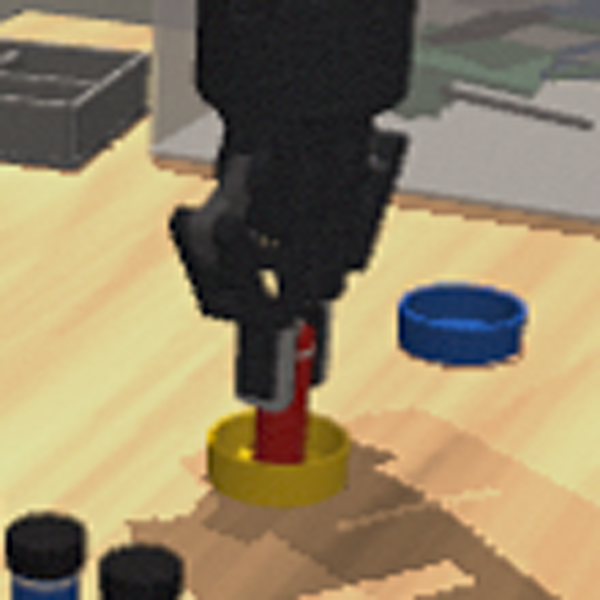

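The cell stands inside the tub (283,440), with 5 N contact showing the floor has been reached. I'll release it gently.

```bash
python3 -m jog '[[[0,0,0,0,0.55],[0,0,0,0,0.45],[0,0,0,0,0.35],[0,0,0,0,0.2],[0,0,0,0,0],[0,0,0,0,-0.1],[0,0,0,0,-0.1],[0,0,0,0,-0.1],[0,0,-0.01,0,-0.1],[0,0,-0.02,0,-0.1],[0,0,-0.03,0,-0.1],[0,0,-0.03,0,-0.1],[0,0,-0.03,0,-0.1],[0,0,-0.02,0,-0.1],[0.02,0.02,0,0,-0.1],[0.04,0.02,0,0,-0.1],[-0.03,0.03,0,0,-0.1],[-0.03,0.03,0,0,-0.1],[0,0,0,0,-0.1],[0,0,0,0,-0.1]]]'
python3 - <<'E'
from h import *
s=imaging.read_camera('side'); cv2.imwrite('pics/s6.png',cv2.resize(s[130:330,180:410],(690,600),interpolation=2))
print([(np.round(d['position'],1),d['score']) for d in tip_of('side','cell_red')])
E
```

```text
time: 12.15
tcp_pos: [522.3, -142.7, 180.1]
tool_rot: [0.069, 0.998, -0.0, 0.0]
contact_force: [0.5, -0.8, 0.3]
width: 46.9
grip_force: 0.0
[(array([ 506.6, -241.5,    3.5]), 0.79)]
```

View pics/s6.png

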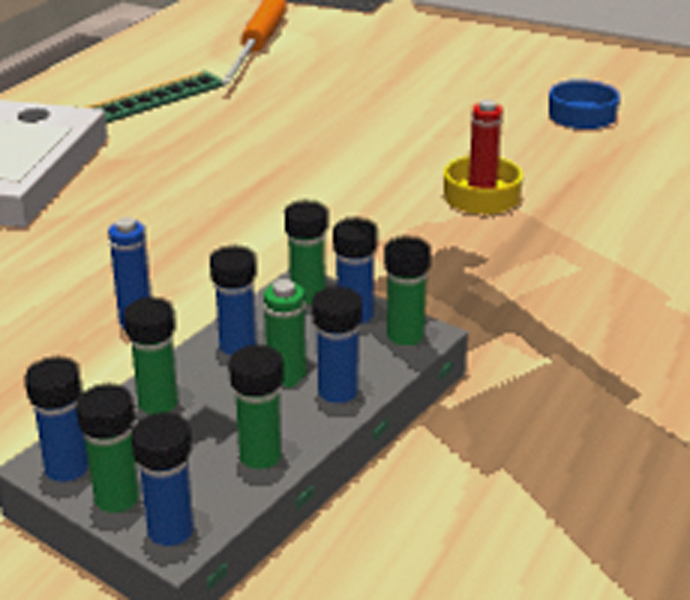

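The red cell stands upright in the yellow tub (485,145), the green cell is still in its pocket (285,330), and the arm is clear.

```bash
python3 -c "
from station import ctrl
print(ctrl.sign_off())"
```

```text
the job is handed in; nothing more can be done
None
```

The red cell is out of the rack and standing upright on the floor of the yellow tub, the green cell is still in its pocket, and I handed the job in at about 12 s with the arm clear.

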